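Pry the spring clip off a swivel spindle

TASK

Take the hooked pick from its cradle, put its tip down through the clip's eye and pull the spring clip out of the groove of the spindle on the plywood board; do not touch the clip with the gripper while it is still on the spindle. Lay the pick back in its cradle as it lay, and put the loose clip inside the metal tray. Leave the tape roll, the screwdriver and the angle bracket where they are.

Things in the scene. Friction and masses are not known exactly. Their poses are not given: they have to be found in the camera images.
- board: Plywood board 200 x 140 x 30 mm, fixed flat on the bench, with an upright steel spindle. Origin: on the bench under the spindle axis; z up. The board runs from x = -150 to +50 and y = -70 to +70 mm. Spindle above the board's top: groove of radius 15 mm, 10 mm high; then a collar of radius 19 mm, 8 mm thick; then radius 15 mm, ending 47 mm above the board.
- spindle (a point): Point on the spindle axis at the board's top face (30 mm above the bench), the level on which the clip lies.
- clip: Dark steel spring clip, 8 mm thick, 73 x 47 mm, 0.1 kg, flat on the board in the groove, under the collar. Origin: ring centre (radii 16.5 and 23.5 mm), underside; z up. Ring open to its +x, where two sprung arms with inward knobs grip the groove; tab with a window (eye) on its -x side. It can turn on the spindle: use its own yaw. Loose, grip it across the tab (34 mm in y) at x = -37 mm.
- clip_eye (a point): Centre of the eye, mid thickness, (-37, 0, 4) mm in the clip frame; a through window 26 mm long (x -50 to -24), 22 mm wide. Pull on its end bar (x -57 to -50 mm). The clip comes off only towards its own -x, along the board: peak pull about 20 N, it lets go with a snap after 5 to 13 mm, clear of the spindle after 30 mm.
- pick: Hooked pick, 0.15 kg: black square handle 110 x 22 x 22 mm; 8 mm steel rod from its +x end, bent straight down at x = 140 mm. Origin: centre of the handle; x along it to the hook, z up (hook down). It balances about 20 mm from the origin towards the hook. Take it level by the middle of the handle, between the cradle's posts, fingers across y.
- pick_tip (a point): Lowest point of the hook's rounded tip (radius 4 mm), at (140, 0, -44) mm in the pick frame.
- cradle: Fixed wooden cradle: base 110 x 60 x 8 mm, two posts 14 mm thick at x = -43 and +43 mm (72 mm free between them), seats 45 mm above the bench between cheeks 30 mm apart that end 58 mm above the bench. Origin: centre of the underside; x along the pick, towards its hook.
- cradle_seat (a point): Where the centre of the pick's handle lies in the cradle, 56 mm above the bench.
- tray: Loose plain aluminium tray, outer 150 (x) x 120 (y) x 28 mm, walls and floor 4 to 5 mm thick, 0.6 kg. Origin: centre of its underside. It may stand to the right of the board or left of the middle beyond it (it swaps places with the tape).
- tape: Bystander: black roll of tape lying flat, 110 mm across, 40 mm high. Origin: centre of the underside.
- driver: Bystander: screwdriver lying beyond the board.
- bracket: Bystander: aluminium angle bracket, 50 x 40 x 40 mm, to the far left. Origin: centre of its foot's underside.
Mind the look-alikes: they are no part of the job. What is shaped like the pick but purple or red is not meant.

How it is judged:
On the way, in this order (a step that is already met when the one before it is completed fails the run):
1. the pick's tip is down in the clip's eye while the clip is still on the spindle (distance between clip and spindle below 0.02 m and x of pick_tip in the frame of clip between -0.052 and -0.022 m and y of pick_tip in the frame of clip between -0.013 and 0.013 m and z of pick_tip in the frame of clip below 0.007 m), for 0.1 s.
2. the clip is pulled clear of the spindle (horizontal distance between clip and spindle above 0.03 m), for 0.1 s.
At the end, for the whole second after the job is handed in: The clip (ring centre and eye) lies within the tray's walls and below its rim, at rest; the pick lies at rest in its cradle, hook end as before, its handle's centre within 20 mm horizontally and 8 mm in height of the seat, turned less than 0.2 rad and tilted less than 0.15 rad (x of clip in the frame of tray between -0.072 and 0.072 m and y of clip in the frame of tray between -0.057 and 0.057 m and z of clip in the frame of tray between -0.005 and 0.028 m and x of clip_eye in the frame of tray between -0.072 and 0.072 m and y of clip_eye in the frame of tray between -0.057 and 0.057 m and z of clip_eye in the frame of tray between -0.005 and 0.028 m and linear speed of each of clip, pick below 0.03 m/s and horizontal distance between pick and cradle_seat below 0.02 m and z of pick in the frame of cradle_seat between -0.008 and 0.008 m and angle between pick's own z axis and vertical below 0.15 rad and angle between the x axis of pick and the x axis of cradle, either way round below 0.2 rad and x of pick_tip in the frame of cradle above 0 m); the robot touches nothing.
It fails at once if the gripper or arm touches the clip while it is still in the spindle's groove (distance between clip and spindle below 0.02 m and contact force between any of the fingers, the arm and clip above 0.5 N).
It fails at once if the tape roll, the screwdriver or the bracket is moved by more than 30 mm (distance of any of tape, driver, bracket from where it was at the start of the episode above 0.03 m).
It also fails if it takes over 51 s, if anything falls off the work surface, if the arm or the gripper's body presses on something with over 40 N, if the wrist force passes 120 N, or if a joint passes its speed limit or range.

ROBOT

A 7-joint arm with a two-finger parallel gripper is mounted at the origin on the work surface. World frame = base frame: x ahead of the robot, y to its left, z up, the work surface at z = 0. Lengths are in m, angles in rad, forces in N, time in s.
With the tool pointing down it reaches from about 0.4 to 0.85 m from the base axis. Payload 10.4 kg.
Tool frame: the origin (TCP) lies on the centre line of the jaws, within the pads' length; the fingertips stand 22 mm ahead of it and the grasp point (between the pads) lies 3 mm ahead of it; z points along the fingers, y is the direction in which the jaws open and shut (so a half turn about z gives the same grasp; the last joint's range is limited). The gripper opens to 85 mm and grips with 20 to 120 N. Pads are 22 mm wide; open, the fingers measure 114 mm over their backs; the gripper's body (76 mm by 85 mm) begins 54 mm behind the grasp point. The pads swing forward as they close: fully open they stand 13 mm farther back than shut.
Start: joints at [-1.298, 0.332, -0.065, 1.46, 0.022, 1.35, -0.088], TCP at [0.182, 0.598, 0.253] pointing down, gripper open.
Joint ranges: [-2.6, 2.6], [-0.5, 2.12], [-1.47, 1.34], [0.16, 2.42], [-1.27, 4.41], [0.06, 2.06], [-2.6, 2.6]. Speed limits (rad/s): [2.22, 2.22, 2.79, 2.79, 3.14, 3.14, 3.14].

INTERFACE

Orientations are given as a unit quaternion [x, y, z, w].
In Python, from workcell import manip gives the robot as it stands. The module is installed in compiled form; this text tells all that it offers.
- The arm moves only by the shell command python3 -m crank 'ROWS' [FORCE]. ROWS is JSON, a list of rows, each a list of 3 entries, a list of its own where there are three numbers: the opening, from -1 (shut) to 1 (fully open), then the shift along the tool's x, y, z normalised to -1 to 1, where 1 is 80 mm, then the turn, a rotation vector about the tool's x, y, z normalised to -1 to 1, where 1 is pi/4 rad. In form: [[jaw, [tx, ty, tz], [ax, ay, az]], ...]. A call has exactly 5 rows; each row shifts and turns the commanded pose from where the row before left it, along the tool's axes as they then stand; what a row does not reach is not made up. A row lasts 1/10 s, in which the tool goes at most 50 mm and 8.59 degrees, less where a joint would pass 70% of its speed; a pose out of reach is approached as far as the arm can. A call with a number of a shift or a turn outside -1 to 1 is refused whole. A call with a gripper value outside its range is refused whole. The fingers move at their own pace and stop on an object; FORCE is the grip in N (left out, the last holds). Time passes only in rows, so rows that do not move let the fingers close, or fill a call up. It gives the time, the measured TCP pose, the force and the opening at its end, in the units of the state.
- manip.get_obs(): the state, without advancing time (a new reading comes with each control period).
- manip.camera(name): name is "side" or "top" or "wrist"; returns the picture (420x560x3 uint8, blue, green, red); there is no depth.
- manip.camera_info(name): a dict with "K" (3x3 intrinsics, pixels), "camera_from_world" (4x4, takes a point from world to camera coordinates); the wrist camera has in their place "mount" (4x4, takes a point from camera to tool coordinates, whose origin is the TCP and whose axes are the flange's). Camera axes: x right, y down, z forward; pixel columns grow to the right and rows downward; lengths in m; the calibration is good to about 2 mm. A picture is of the moment at which its call begins: read the wrist's pose just before it. camera_info takes no time and is no camera call.
- manip.hand_in(): hands the job in, once; it reports no verdict.
The state is a dict: "clock": time; "joint_pos": joint angles; "joint_velocities": joint speeds; "tau": joint torques, N m; "position": TCP position; "ee_rot": TCP orientation; "ft_force": force on the tool from outside, world axes, zero at the start; "torque": the same for the moment, N m; "grip_width": opening from 0.0 (shut) to 1.0 (fully open).
Only numpy, scipy, OpenCV 4.12 (cv2) and the standard library are available. Lean on these libraries where they do the work, as an engineer would, in place of code of your own. Each camera call takes 0.05 s, during which the arm holds its last target.

## Working session

There is one attempt and no reset: what is moved stays moved. The work goes in short steps, Python scripts to look and compute and a shell command to move; the robot and the scene stay as the last step left them, time stands still between calls to the robot, and variables do not carry over. Pictures are saved under pics/ and viewed, and the job is handed in when it is done.

```bash
mkdir -p pics; ls
python3 - <<'E'
from workcell import manip
import cv2,numpy as np
np.set_printoptions(precision=4,suppress=True)
o=manip.get_obs();print(o)
for n in ['side','top','wrist']:
    cv2.imwrite(f'pics/{n}0.png',manip.camera(n)); print(n,manip.camera_info(n))
E
```

```text
pics
{'clock': 0.0, 'joint_pos': array([-1.2976,  0.3329, -0.0647,  1.4609,  0.0216,  1.3499, -0.0885]), 'joint_velocities': array([ 0.0013, -0.0001,  0.0009, -0.0012,  0.0004,  0.0016, -0.0007]), 'tau': array([  0.0006, -62.5447,   0.0494, -39.1597,   0.0162,   0.0101,
        -0.    ]), 'position': array([0.1821, 0.5975, 0.2525]), 'ee_rot': array([ 0.1473,  0.9891, -0.0007, -0.0001]), 'ft_force': array([ 0.5277,  0.0541, -0.0887]), 'torque': array([ 0.0235, -0.0339, -0.0106]), 'grip_width': 1.0000514082396497}
side {'K': array([[409.4236,   0.    , 280.0989],
       [  0.    , 409.4236, 214.7133],
       [  0.    ,   0.    ,   1.    ]]), 'camera_from_world': array([[ 0.9964, -0.082 , -0.0235, -0.517 ],
       [-0.0661, -0.5684, -0.8201,  0.1675],
       [ 0.0538,  0.8187, -0.5717,  1.0762],
       [ 0.    ,  0.    ,  0.    ,  1.    ]])}
top {'K': array([[502.0134,   0.    , 278.7817],
       [  0.    , 502.0134, 213.9684],
       [  0.    ,   0.    ,   1.    ]]), 'camera_from_world': array([[ 0.0166, -0.9998,  0.0106,  0.0676],
       [-0.9899, -0.0179, -0.1408,  0.5481],
       [ 0.141 , -0.0082, -0.99  ,  1.2609],
       [ 0.    ,  0.    ,  0.    ,  1.    ]])}
wrist {'K': array([[355.39  ,   0.    , 282.0282],
       [  0.    , 355.39  , 202.8952],
       [  0.    ,   0.    ,   1.    ]]), 'mount': array([[-0.001 , -0.9469, -0.3216,  0.0814],
       [ 1.    , -0.001 ,  0.    , -0.    ],
       [-0.0004, -0.3216,  0.9469, -0.1203],
       [ 0.    ,  0.    ,  0.    ,  1.    ]])}
```

View pics/top0.png

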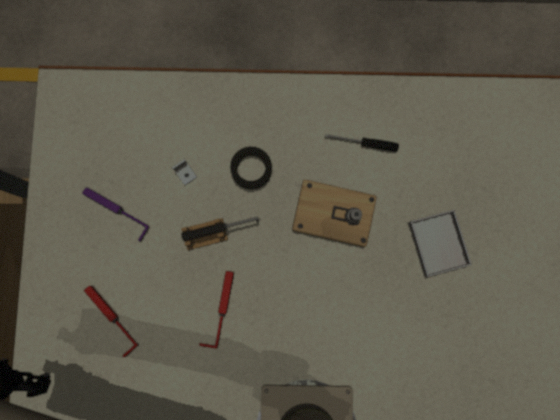

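View pics/side0.png

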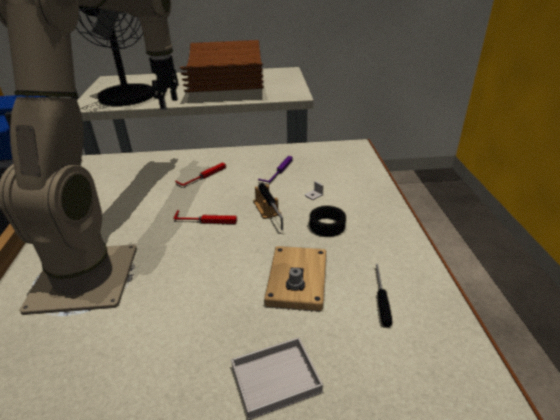

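View pics/wrist0.png

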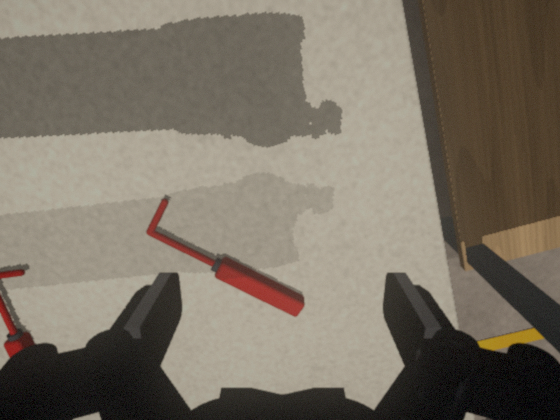

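Run:
```python
import cv2,numpy as np
a=cv2.imread('pics/top0.png')
c1=cv2.resize(a[205:260,170:270],None,fx=5,fy=5,interpolation=cv2.INTER_CUBIC)
c2=cv2.resize(a[175:250,285:385],None,fx=5,fy=5,interpolation=cv2.INTER_CUBIC)
im=np.vstack([c1,c2]); im=np.clip(im*1.6,0,255).astype('uint8')[:,:500]
cv2.imwrite('pics/crop1.png',cv2.resize(im,None,fx=0.9,fy=0.9))
s=cv2.imread('pics/side0.png')
im=np.hstack([cv2.resize(s[170:240,240:300],None,fx=6,fy=6,interpolation=cv2.INTER_CUBIC)[:420],cv2.resize(s[245:315,260:330],None,fx=6,fy=6,interpolation=cv2.INTER_CUBIC)])
cv2.imwrite('pics/crop2.png',np.clip(im*1.6,0,255).astype('uint8'))
```

```text
(no output)
```

View pics/crop1.png

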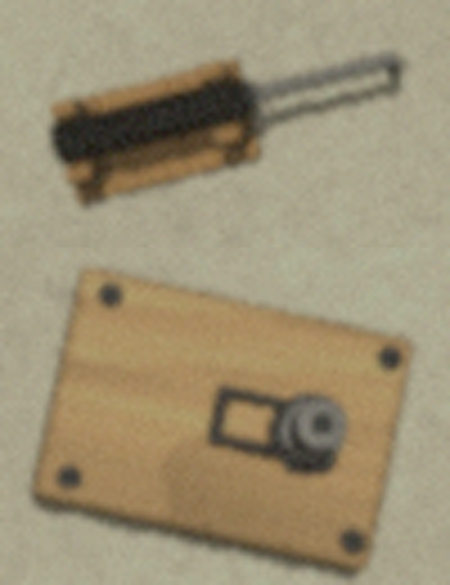

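View pics/crop2.png

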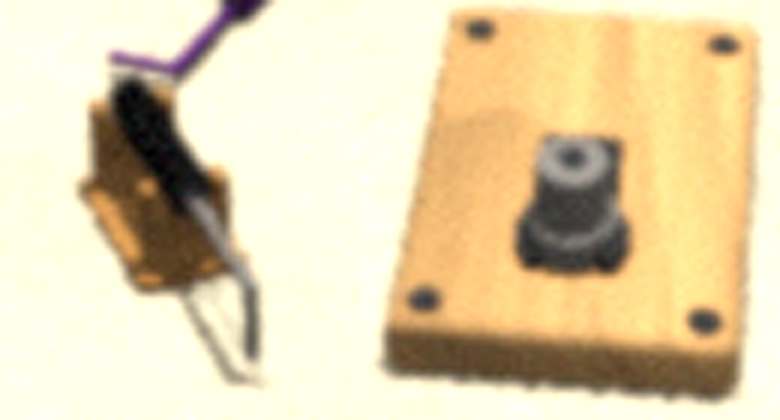

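```bash
cat > h.py <<'E'
from workcell import manip
import cv2,numpy as np
from scipy.spatial.transform import Rotation as R
np.set_printoptions(precision=4,suppress=True)
def cam(n,o=None):
    i=manip.camera_info(n)
    if n=='wrist':
        o=o or manip.get_obs(); T=np.eye(4);T[:3,:3]=R.from_quat(o['ee_rot']).as_matrix();T[:3,3]=o['position']
        W=T@i['mount']
    else: W=np.linalg.inv(i['camera_from_world'])
    return i['K'],W
def pix2w(cw,u,v,z):
    K,W=cw; d=W[:3,:3]@np.linalg.solve(K,[u,v,1]); c=W[:3,3]
    return c+d*(z-c[2])/d[2]
def w2pix(cw,p):
    K,W=cw; q=np.linalg.inv(W)@np.append(p,1); q=K@q[:3]; return q[:2]/q[2]
def delta(pos,yawdir,o=None):
    """tool-frame shift (units of 80mm) and rotvec (units pi/4) to reach world pos, tool down with tool x axis along yawdir (rad)"""
    o=o or manip.get_obs(); r=R.from_quat(o['ee_rot']); p=o['position']
    x=np.array([np.cos(yawdir),np.sin(yawdir),0]);z=np.array([0,0,-1.]);y=np.cross(z,x)
    rt=R.from_matrix(np.c_[x,y,z])
    print('cur',p,'toolx yaw',np.arctan2(*r.as_matrix()[:2,0][::-1]),'joints',o['joint_pos'])
    print('shift(80mm)',r.inv().apply(np.array(pos)-p)/.08,' turn(pi/4)',(r.inv()*rt).as_rotvec()/(np.pi/4))
E
python3 - <<'E'
from h import *
a=cv2.imread('pics/top0.png');t=cam('top')
g=a.max(axis=2)
m=np.zeros_like(g);m[215:255,175:232]=(g[215:255,175:232]<45)
n,l,st,ce=cv2.connectedComponentsWithStats(m.astype('uint8'))
k=1+st[1:,4].argmax();ys,xs=np.where(l==k);print(st[k],ce[k])
r=cv2.minAreaRect(np.c_[xs,ys].astype('float32'));print(r)
b=cv2.boxPoints(r)
for p in list(b)+[r[0]]:print(p,pix2w(t,*p,.065))
# clip
f=lambda x,y,r0,c0:(c0+x/4.5-.5+.1,r0+y/4.5-.5)
y0=247.5
for nm,(x,y),z in [('eyeTL',(228,397),.038),('eyeBL',(224,437),.038),('eyeTR',(282,405),.038),('eyeBR',(274,447),.038),('tabTL',(218,388),.038),('tabBL',(210,443),.038),('spTop',(322,427),.077)]:
    q=f(x,y-y0,175,285);print(nm,q,pix2w(t,*q,z))
for nm,(x,y) in [('b1',(110,295)),('b2',(390,358)),('b3',(69,477)),('b4',(353,541))]:
    q=f(x,y-y0,175,285);print(nm,q,pix2w(t,*q,.03))
q=f(388,62,205,170);print('hook',pix2w(t,*q,.06))
q=f(396,84,205,170);print('tip',pix2w(t,*q,.012))
E
```

```text
[182 222  45  25 435] [203.5333 232.0598]
((204.70382690429688, 233.58074951171875), (16.22557258605957, 45.080780029296875), 74.74488067626953)
[180.8231 231.6846] [0.4936 0.3231 0.065 ]
[224.3154 219.8231] [0.5256 0.2147 0.065 ]
[228.5846 235.4769] [0.4861 0.2027 0.065 ]
[185.0923 247.3384] [0.4544 0.3107 0.065 ]
(204.70382690429688, 233.58074951171875) [0.4899 0.2629 0.065 ]
eyeTL (335.2666666666667, 207.72222222222223) [ 0.566  -0.0693  0.038 ]
eyeBL (334.3777777777778, 216.61111111111111) [ 0.5426 -0.067   0.038 ]
eyeTR (347.2666666666667, 209.5) [ 0.5619 -0.1005  0.038 ]
eyeBR (345.48888888888894, 218.83333333333334) [ 0.5373 -0.0958  0.038 ]
tabTL (333.0444444444445, 205.72222222222223) [ 0.5711 -0.0635  0.038 ]
tabBL (331.2666666666667, 217.94444444444446) [ 0.539 -0.059  0.038]
spTop (356.15555555555557, 214.38888888888889) [ 0.5438 -0.1171  0.077 ]
b1 (309.0444444444445, 185.05555555555554) [ 0.6263 -0.0012  0.03  ]
b2 (371.2666666666667, 199.05555555555554) [ 0.5919 -0.1647  0.03  ]
b3 (299.93333333333334, 225.5) [0.5188 0.0216 0.03  ]
b4 (363.0444444444445, 239.72222222222223) [ 0.4846 -0.1424  0.03  ]
hook [0.5317 0.1354 0.06  ]
tip [0.5252 0.1322 0.012 ]
```

Run:
```python
from h import *
delta([.498,.268,.2],1.857)
```

```text
cur [0.1821 0.5976 0.2527] toolx yaw 2.8457858522946506 joints [-1.2976  0.3327 -0.0647  1.4608  0.0216  1.3499 -0.0885]
shift(80mm) [-4.9781 -2.7893  0.662 ]  turn(pi/4) [-0.0013  0.0007  1.259 ]
```

```bash
python3 -m crank '[[1,[-0.5,-0.28,0.06],[0,0,0]],[1,[-0.5,-0.28,0.06],[0,0,0]],[1,[-0.5,-0.28,0.06],[0,0,0]],[1,[-0.5,-0.28,0.06],[0,0,0]],[1,[-0.5,-0.28,0.06],[0,0,0]]]' 120; python3 -m crank '[[1,[-0.5,-0.28,0.06],[0,0,0]],[1,[-0.5,-0.28,0.06],[0,0,0]],[1,[-0.5,-0.28,0.06],[0,0,0]],[1,[-0.5,-0.28,0.06],[0,0,0]],[1,[-0.5,-0.28,0.06],[0,0,0]]]';python3 -m crank '[[1,[0,0,0],[0,0,0.18]],[1,[0,0,0],[0,0,0.18]],[1,[0,0,0],[0,0,0.18]],[1,[0,0,0],[0,0,0.18]],[1,[0,0,0],[0,0,0.18]]]';python3 -m crank '[[1,[0,0,0],[0,0,0.18]],[1,[0,0,0],[0,0,0.18]],[1,[0,0,0],[0,0,0]],[1,[0,0,0],[0,0,0]],[1,[0,0,0],[0,0,0]]]'
python3 - <<'E'
from h import *
delta([.498,.268,.2],1.857)
o=manip.get_obs();w=cam('wrist',o)
a=manip.camera('wrist');cv2.imwrite('pics/w1.png',a)
cv2.imwrite('pics/w1b.png',np.clip(a*1.5,0,255).astype('uint8'))
np.savez('w1',K=w[0],W=w[1])
E
```

```text
clock: 0.65
position: [0.3419, 0.4308, 0.229]
ee_rot: [0.147, 0.989, -0.0, -0.0]
ft_force: [0.2, -1.1, 0.3]
grip_width: 1.001
clock: 1.15
position: [0.5004, 0.2654, 0.2051]
ee_rot: [0.147, 0.989, 0.0, -0.0]
ft_force: [0.7, 1.1, 0.3]
grip_width: 1.001
clock: 1.65
position: [0.4994, 0.2669, 0.205]
ee_rot: [0.483, 0.876, -0.0, -0.0]
ft_force: [0.0, 0.2, 0.5]
grip_width: 1.002
clock: 2.15
position: [0.4995, 0.267, 0.2052]
ee_rot: [0.598, 0.801, -0.0, -0.0]
ft_force: [0.0, 0.7, 0.3]
grip_width: 1.001
cur [0.4995 0.267  0.2052] toolx yaw 1.8595885337839888 joints [-0.8511  0.2358  0.3252  1.7018 -0.0797  1.217  -0.2178]
shift(80mm) [ 0.0171 -0.0138  0.0651]  turn(pi/4) [-0.0002 -0.      0.0033]
```

View pics/w1b.png

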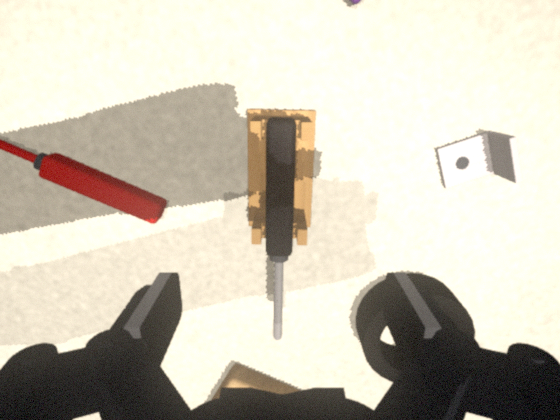

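Run:
```python
from h import *
a=cv2.imread('pics/w1.png');d=np.load('w1.npz');w=(d['K'],d['W'])
g=a.max(axis=2);m=np.zeros_like(g);m[112:258,255:305]=(g[112:258,255:305]<48)
n,l,st,ce=cv2.connectedComponentsWithStats(m);k=1+st[1:,4].argmax();print(st[k],ce[k])
for v in range(120,262,10):
    x=np.where(l[v]==k)[0]
    if len(x):print(v,x.min(),x.max(),g[v,x.min()-3:x.max()+4:3], pix2w(w,(x.min()+x.max())/2,v,.067))
for u,v in [(280,117),(279,258),(278,337)]:print(u,v,pix2w(w,u,v,.067 if v<300 else .06))
```

```text
[ 266  147   28   67 1108] [277.9847 183.4801]
150 269 269 [61 47 55] [0.4814 0.2983 0.067 ]
160 267 276 [106  44  41  44  45  55] [0.4852 0.2917 0.067 ]
170 267 293 [106  44  44  42  43  45  43  43  48  45  56] [0.4933 0.2863 0.067 ]
180 267 291 [103  41  42  44  43  44  46  48  50  44  92] [0.4948 0.2787 0.067 ]
190 267 292 [ 97  40  44  47  41  43  44  39  47  43 119] [0.4974 0.2713 0.067 ]
200 267 291 [ 76  44  43  43  38  45  43  47  46  45 125] [0.4992 0.2635 0.067 ]
210 267 270 [85 45 47 48] [0.4937 0.2534 0.067 ]
280 117 [0.4825 0.3232 0.067 ]
279 258 [0.5132 0.216  0.067 ]
278 337 [0.5357 0.1357 0.06  ]
```

Run:
```python
from h import *
delta([.498,.270,.059],1.847)
```

```text
cur [0.4994 0.267  0.2052] toolx yaw 1.8588045316528303 joints [-0.8511  0.2358  0.3252  1.7018 -0.0797  1.2171 -0.2186]
shift(80mm) [ 0.0413 -0.0063  1.8279]  turn(pi/4) [-0.0002 -0.      0.015 ]
```

```bash
python3 -m crank '[[1,[0.04,-0.006,0.45],[0,0,0.015]],[1,[0,0,0.45],[0,0,0]],[1,[0,0,0.4],[0,0,0]],[1,[0,0,0.3],[0,0,0]],[1,[0,0,0.22],[0,0,0]]]' 
python3 -m crank '[[-1,[0,0,0],[0,0,0]],[-1,[0,0,0],[0,0,0]],[-1,[0,0,0],[0,0,0]],[-1,[0,0,0],[0,0,0]],[-1,[0,0,0],[0,0,0]]]' 120
python3 - <<'E'
from h import *
delta([.498,.270,.059],1.847)
o=manip.get_obs();print(o['grip_width'],o['ft_force'],o['torque'])
cv2.imwrite('pics/w2.png',manip.camera('wrist'))
E
```

```text
clock: 2.7
position: [0.4975, 0.2695, 0.0578]
ee_rot: [0.603, 0.798, -0.001, -0.0]
ft_force: [-0.6, -0.1, 0.4]
grip_width: 1.005
clock: 3.2
position: [0.4988, 0.2704, 0.0611]
ee_rot: [0.604, 0.797, 0.001, 0.0]
ft_force: [-0.6, -0.1, 8.3]
grip_width: 0.236
cur [0.4988 0.2704 0.0611] toolx yaw 1.8444569703386817 joints [-0.8273  0.3995  0.299   1.8304 -0.1439  0.9307 -0.1908]
shift(80mm) [-0.0019 -0.0109  0.0268]  turn(pi/4) [ 0.0023 -0.0012 -0.0032]
0.2357729563524153 [-0.6242 -0.0954  8.276 ] [-0.1635  0.3562 -0.0267]
```

View pics/w2.png

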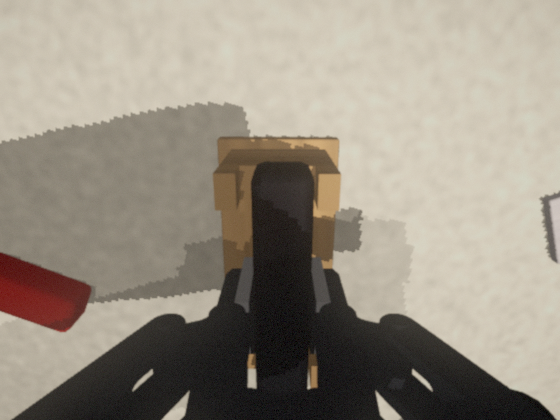

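```bash
python3 -m crank '[[-1,[0,0,-0.2],[0,0,0]],[-1,[0,0,-0.3],[0,0,0]],[-1,[0,0,-0.4],[0,0,0]],[-1,[0,0,-0.5],[0,0,0]],[-1,[0,0,-0.3],[0,0,0]]]' 
python3 -m crank '[[-1,[0,0,0],[0,0,-0.18]],[-1,[0,0,0],[0,0,0]],[-1,[0,0,0],[0,0,0.18]],[-1,[0,0,0],[0,0,0]],[-1,[0,0,0],[0,0,0]]]'
python3 - <<'E'
from h import *
delta([.498,.270,.059],1.847)
o=manip.get_obs();print(o['grip_width'],o['ft_force'],o['torque'])
s=manip.camera('side');cv2.imwrite('pics/s2.png',s)
t=manip.camera('top');cv2.imwrite('pics/t2.png',t)
im=np.hstack([cv2.resize(s[130:260,200:330],(400,400),interpolation=3),cv2.resize(t[150:280,160:290],(400,400),interpolation=3)])
cv2.imwrite('pics/st2.png',np.clip(im*1.6,0,255).astype('uint8'))
E
```

```text
clock: 3.75
position: [0.4989, 0.2702, 0.1992]
ee_rot: [0.604, 0.797, 0.002, 0.0]
ft_force: [0.7, -0.1, -1.5]
grip_width: 0.241
clock: 4.25
position: [0.4979, 0.2698, 0.1952]
ee_rot: [0.603, 0.797, -0.0, -0.0]
ft_force: [-0.1, 0.2, -2.3]
grip_width: 0.238
cur [0.4979 0.2698 0.1952] toolx yaw 1.8460656313481336 joints [-0.8578  0.2448  0.3269  1.7135 -0.0836  1.1979 -0.2341]
shift(80mm) [0.0022 0.0037 1.7027]  turn(pi/4) [-0.0011  0.0004 -0.0012]
0.23777774904344456 [-0.095   0.1982 -2.2729] [0.1167 0.0093 0.0193]
```

View pics/st2.png

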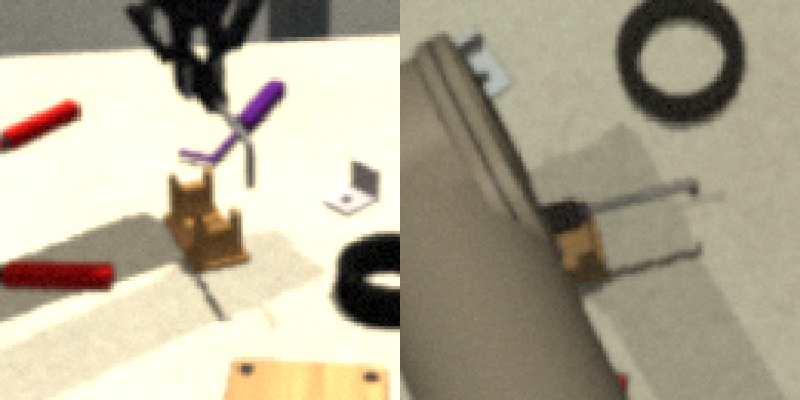

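Run:
```python
from h import *
delta([.575,.06,.2],1.40)
K1,W1=cam('side');K2,W2=cam('top')
P=[K@np.linalg.inv(W)[:3] for K,W in((K1,W1),(K2,W2))]
X=cv2.triangulatePoints(P[0],P[1],np.array([[280.8],[190.0]]),np.array([[254.5],[211.3]]));print((X[:3]/X[3]).T)
for n in('side','top'):print(n,w2pix(cam(n),[.536,.135,.146]))
```

```text
cur [0.498  0.2699 0.1954] toolx yaw 1.846138758333363 joints [-0.8575  0.2447  0.3267  1.7132 -0.0836  1.1979 -0.234 ]
shift(80mm) [-2.7863  0.213  -0.0573]  turn(pi/4) [-0.0006  0.0004  0.568 ]
[[0.536  0.1355 0.1504]]
side [281.0118 191.4357]
top [254.7798 211.6784]
```

Hook where predicted. Travel to above the board.

```bash
python3 -m crank '[[-1,[-0.3,0.02,0],[0,0,0]],[-1,[-0.5,0.04,0],[0,0,0]],[-1,[-0.55,0.04,0],[0,0,0]],[-1,[-0.55,0.04,0],[0,0,0]],[-1,[-0.5,0.04,0],[0,0,0]]]';python3 -m crank '[[-1,[-0.386,0.033,-0.05],[0,0,0]],[-1,[0,0,0],[0,0,0.14]],[-1,[0,0,0],[0,0,0.14]],[-1,[0,0,0],[0,0,0.14]],[-1,[0,0,0],[0,0,0.14]]]' ;python3 -m crank '[[-1,[0,0,0],[0,0,0]],[-1,[0,0,0],[0,0,0]],[-1,[0,0,0],[0,0,0]],[-1,[0,0,0],[0,0,0]],[-1,[0,0,0],[0,0,0]]]'
python3 - <<'E'
from h import *
delta([.575,.06,.2],1.40)
o=manip.get_obs();w=cam('wrist',o);a=manip.camera('wrist');cv2.imwrite('pics/w3.png',a);np.savez('w3',K=w[0],W=w[1])
print(w2pix(w,[.551,-.08,.038]))
s=manip.camera('side');cv2.imwrite('pics/s3.png',s)
t=manip.camera('top');cv2.imwrite('pics/t3.png',t)
im=np.hstack([cv2.resize(s[200:330,230:360],(400,400),interpolation=3),cv2.resize(t[150:280,270:400],(400,400),interpolation=3)])
cv2.imwrite('pics/st3.png',np.clip(im*1.6,0,255).astype('uint8'))
E
```

```text
clock: 4.85
position: [0.5643, 0.0868, 0.1958]
ee_rot: [0.604, 0.797, 0.0, 0.0]
ft_force: [-0.1, 0.7, -0.8]
grip_width: 0.242
clock: 5.35
position: [0.5747, 0.0599, 0.1995]
ee_rot: [0.764, 0.645, -0.0, -0.0]
ft_force: [0.3, -1.1, -1.4]
grip_width: 0.239
clock: 5.85
position: [0.5748, 0.0599, 0.1997]
ee_rot: [0.763, 0.646, 0.0, -0.0]
ft_force: [-1.2, 0.9, -1.4]
grip_width: 0.237
cur [0.5748 0.0599 0.1997] toolx yaw 1.4055396510253646 joints [-0.6202  0.2813  0.5224  1.6869 -0.1485  1.213  -0.2279]
shift(80mm) [ 0.0013  0.0026 -0.0037]  turn(pi/4) [-0.     -0.0002  0.0071]
[280.3397 330.767 ]
```

View pics/w3.png

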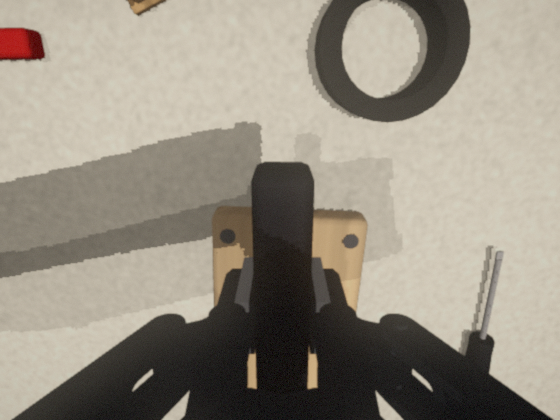

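View pics/st3.png

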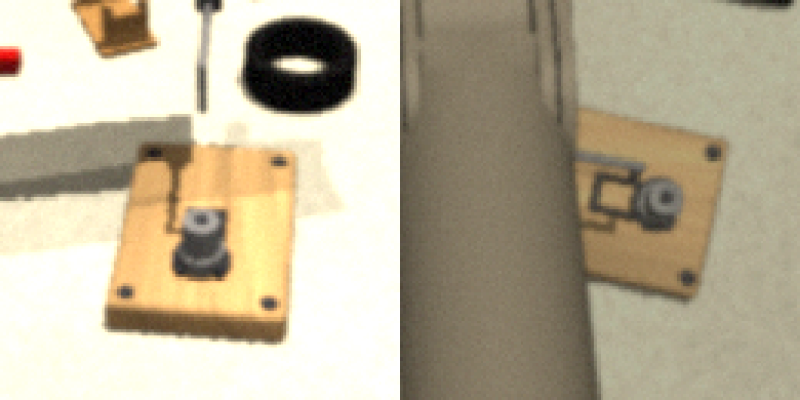

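Run:
```python
from h import *
a=cv2.imread('pics/top0.png');t=cam('top')
r0,c0,S=200,325,10
c=cv2.resize(a[r0:230,c0:370],None,fx=S,fy=S,interpolation=cv2.INTER_CUBIC).astype(int)
sat=c[:,:,2]
m=(sat<85).astype('uint8')
cs,h=cv2.findContours(m,cv2.RETR_CCOMP,cv2.CHAIN_APPROX_NONE)
for k,q in enumerate(cs):
    A=cv2.contourArea(q)
    if A<1500: continue
    r=cv2.minAreaRect(q); cf=lambda p:((p[0]+.5)/S-.5+c0,(p[1]+.5)/S-.5+r0)
    print(k,h[0][k],A,cf(r[0]),pix2w(t,*cf(r[0]),.038 if h[0][k][3]>=0 else .038))
    b=[pix2w(t,*cf(p),.038)[:2] for p in cv2.boxPoints(r)]
    print(np.array(b)); e=[b[i]-b[i-1] for i in range(4)]; print([ (np.linalg.norm(x),np.arctan2(x[1],x[0])) for x in e])
cv2.imwrite('pics/m.png',m*255)
print(w2pix(t,[.551,-.080,.038]))
```

```text
0 [ 2 -1  1 -1] 45158.0 (346.0337829589844, 214.99729766845704) [ 0.5474 -0.0973  0.038 ]
[[ 0.5291 -0.0546]
 [ 0.5775 -0.0625]
 [ 0.5658 -0.1401]
 [ 0.5175 -0.1318]]
[(np.float64(0.07803441463433845), np.float64(1.4220942641301157)), (np.float64(0.04905818024306206), np.float64(-0.1612668584279813)), (np.float64(0.07844788319501295), np.float64(-1.7199827874213791)), (np.float64(0.04902712533822654), np.float64(2.971883344500168))]
1 [-1 -1 -1  0] 6917.5 (339.61923065185545, 213.15384674072266) [ 0.5519 -0.0806  0.038 ]
[[ 0.5442 -0.0657]
 [ 0.5644 -0.0697]
 [ 0.5596 -0.0955]
 [ 0.5395 -0.0915]]
[(np.float64(0.026212952505213744), np.float64(1.389237036055019)), (np.float64(0.020572615754079242), np.float64(-0.19398724756357125)), (np.float64(0.026270868427711213), np.float64(-1.7526311720082854)), (np.float64(0.020566178789655467), np.float64(2.9447852178713863))]
[339.3809 213.5017]
```

View pics/m.png

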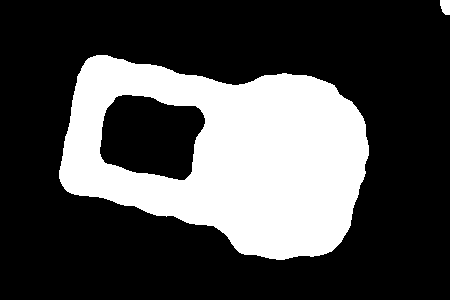

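Run:
```python
from h import *
for n in('side','top'):
  for p in ([.5518,-.0782,.151],[.5518,-.0782,.195]):print(n,w2pix(cam(n),p))
t=cv2.imread('pics/t3.png')[185:230,315:375];s=cv2.imread('pics/s3.png')[215:260,270:330]
im=np.hstack([cv2.resize(s,None,fx=6.5,fy=6.5,interpolation=3),cv2.resize(t,None,fx=6.5,fy=6.5,interpolation=3)])
cv2.imwrite('pics/z3.png',np.clip(im*1.6,0,255).astype('uint8'))
```

```text
side [295.3606 236.8471]
side [295.3178 221.5671]
top [344.8259 206.3952]
top [347.5402 203.3934]
```

View pics/z3.png

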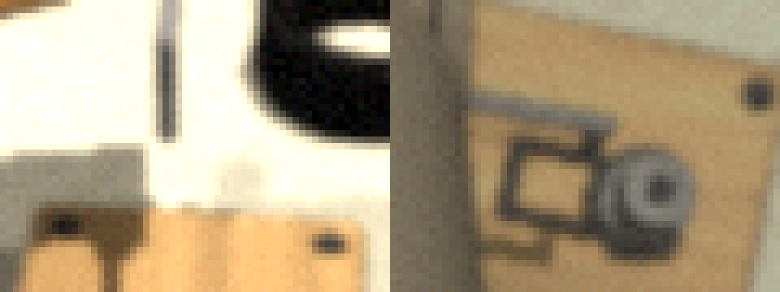

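```bash
python3 -m crank '[[-1,[0,0,0.35],[0,0,0]],[-1,[0,0,0.35],[0,0,0]],[-1,[0,0,0.3],[0,0,0]],[-1,[0,0,0.25],[0,0,0]],[-1,[0,0,0],[0,0,0]]]'
python3 - <<'E'
from h import *
o=manip.get_obs();print(o['position'],o['ft_force'])
t=manip.camera('top');s=manip.camera('side')
cv2.imwrite('pics/t4.png',t)
x=o['position']; tip=[x[0]-.023,x[1]-.1381,x[2]-.049];print(tip,[w2pix(cam(n),tip) for n in('side','top')])
t=t[185:230,315:375];s=s[255:300,270:330]
im=np.hstack([cv2.resize(s,None,fx=6.5,fy=6.5,interpolation=3),cv2.resize(t,None,fx=6.5,fy=6.5,interpolation=3)])
cv2.imwrite('pics/z4.png',np.clip(im*1.6,0,255).astype('uint8'))
E
```

```text
clock: 6.5
position: [0.573, 0.0598, 0.0971]
ee_rot: [0.763, 0.646, -0.002, -0.001]
ft_force: [0.5, -0.2, -1.3]
grip_width: 0.236
[0.573  0.0598 0.0971] [ 0.4784 -0.2129 -1.2677]
[np.float64(0.5500308329248903), np.float64(-0.07831919025491975), np.float64(0.04812412477780534)] [array([294.7478, 269.7008]), array([339.2405, 213.3049])]
```

View pics/z4.png

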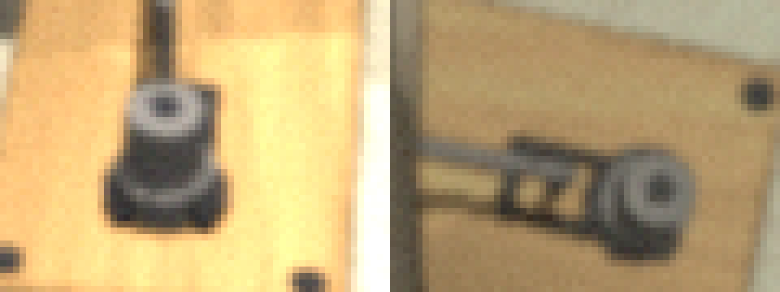

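```bash
python3 -m crank '[[-1,[0,0,0.1],[0,0,0]],[-1,[0,0,0.075],[0,0,0]],[-1,[0,0,0],[0,0,0]],[-1,[0,0,0],[0,0,0]],[-1,[0,0,0],[0,0,0]]]'
python3 - <<'E'
from h import *
delta([.573,.0598,.082],1.4)
o=manip.get_obs();print(o['position'],o['ft_force'])
t=manip.camera('top')
cv2.imwrite('pics/t5.png',t)
cv2.imwrite('pics/z5.png',np.clip(cv2.resize(t[185:230,315:375],None,fx=10,fy=10,interpolation=3)*1.6,0,255).astype('uint8'))
E
```

```text
clock: 7.1
position: [0.575, 0.06, 0.086]
ee_rot: [0.763, 0.646, 0.0, 0.0]
ft_force: [0.2, 0.2, -1.5]
grip_width: 0.239
cur [0.575 0.06  0.086] toolx yaw 1.4045828252735733 joints [-0.5843  0.4093  0.4884  1.7928 -0.2248  0.9941 -0.1731]
shift(80mm) [-0.0065 -0.0241  0.0502]  turn(pi/4) [ 0.0006 -0.0004  0.0058]
[0.575 0.06  0.086] [ 0.2233  0.1645 -1.4507]
```

View pics/z5.png

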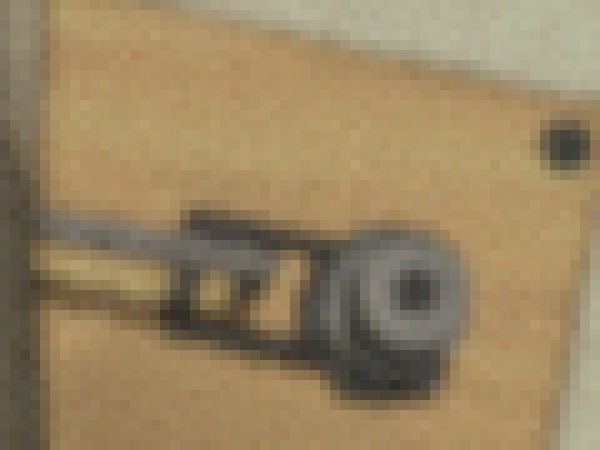

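```bash
python3 -m crank '[[-1,[0,0,0.03],[0,0,0]],[-1,[0,0,0.02],[0,0,0]],[-1,[0.03,0,0],[0,0,0]],[-1,[0.03,0,0],[0,0,0]],[-1,[0.03,0,0],[0,0,0]]]';python3 -m crank '[[-1,[0.03,0,0],[0,0,0]],[-1,[0.03,0,0],[0,0,0]],[-1,[0,0,0],[0,0,0]],[-1,[0,0,0],[0,0,0]],[-1,[0,0,0],[0,0,0]]]'
python3 - <<'E'
from h import *
o=manip.get_obs();print(o['position'],o['ft_force'],o['torque'])
t=manip.camera('top')
cv2.imwrite('pics/z6.png',np.clip(cv2.resize(t[185:230,315:375],None,fx=10,fy=10,interpolation=3)*1.6,0,255).astype('uint8'))
E
```

```text
clock: 7.65
position: [0.5761, 0.0674, 0.0818]
ee_rot: [0.763, 0.646, 0.0, -0.0]
ft_force: [0.5, -0.7, -1.3]
grip_width: 0.237
clock: 8.15
position: [0.5764, 0.0691, 0.0813]
ee_rot: [0.764, 0.645, -0.001, 0.001]
ft_force: [-1.2, -7.6, -1.8]
grip_width: 0.234
[0.5764 0.0691 0.0813] [-1.1933 -7.6475 -1.8284] [-1.9245  0.0917  0.1526]
```

View pics/z6.png

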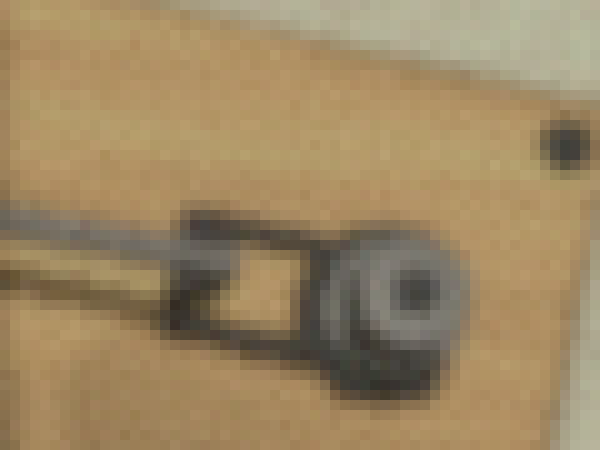

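Bar engaged, -7.6 N. Pull on.

```bash
python3 -m crank '[[-1,[0.05,0,0],[0,0,0]],[-1,[0.05,0,0],[0,0,0]],[-1,[0.05,0,0],[0,0,0]],[-1,[0.05,0,0],[0,0,0]],[-1,[0,0,0],[0,0,0]]]'
python3 - <<'E'
from h import *
o=manip.get_obs();print(o['position'],o['ft_force'],o['torque'])
t=manip.camera('top')
cv2.imwrite('pics/z7.png',np.clip(cv2.resize(t[185:230,315:375],None,fx=10,fy=10,interpolation=3)*1.6,0,255).astype('uint8'))
E
```

```text
clock: 8.7
position: [0.5793, 0.0873, 0.0815]
ee_rot: [0.763, 0.646, -0.0, 0.0]
ft_force: [-0.9, -1.8, -1.1]
grip_width: 0.24
[0.5793 0.0873 0.0815] [-0.8631 -1.841  -1.1472] [-0.461   0.0313 -0.0277]
```

View pics/z7.png

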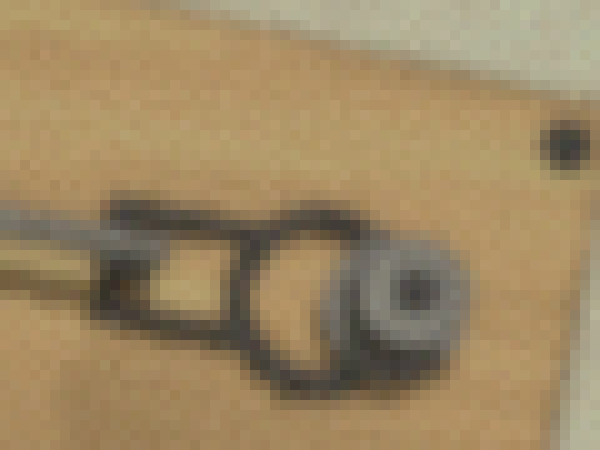

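```bash
python3 -m crank '[[-1,[0.12,0,0],[0,0,0]],[-1,[0.14,0,0],[0,0,0]],[-1,[0.14,0,0],[0,0,0]],[-1,[0.14,0,0],[0,0,0]],[-1,[0.14,0,0],[0,0,0]]]';python3 -m crank '[[-1,[0,0,0],[0,0,0]],[-1,[0,0,0],[0,0,0]],[-1,[-0.05,0,0],[0,0,0]],[-1,[-0.05,0,0],[0,0,0]],[-1,[0,0,-0.1],[0,0,0]]]'
python3 - <<'E'
from h import *
o=manip.get_obs();print(o['position'],o['ft_force'],o['torque'])
t=manip.camera('top');s=manip.camera('side')
im=np.hstack([cv2.resize(s[230:310,250:330],(400,400),interpolation=3),cv2.resize(t[170:250,295:375],(400,400),interpolation=3)])
cv2.imwrite('pics/z8.png',np.clip(im*1.6,0,255).astype('uint8'))
E
```

```text
clock: 9.25
position: [0.5885, 0.1428, 0.0817]
ee_rot: [0.763, 0.646, 0.0, -0.0]
ft_force: [-0.5, -0.1, -0.8]
grip_width: 0.237
clock: 9.75
position: [0.5864, 0.1316, 0.0891]
ee_rot: [0.764, 0.645, -0.001, -0.0]
ft_force: [-0.2, -0.7, -1.6]
grip_width: 0.235
[0.5864 0.1316 0.0891] [-0.1932 -0.7101 -1.6075] [ 0.0322  0.0344 -0.0109]
```

View pics/z8.png

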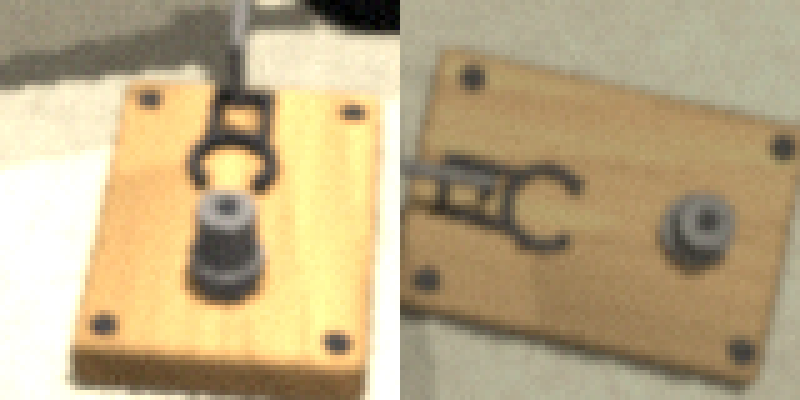

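```bash
python3 -m crank '[[-1,[0,0,-0.15],[0,0,0]],[-1,[0,0,-0.25],[0,0,0]],[-1,[0,0,-0.4],[0,0,0]],[-1,[0,0,-0.4],[0,0,0]],[-1,[0,0,-0.1],[0,0,-0.1]]]'
python3 - <<'E'
from h import *
delta([.4985,.2704,.19],1.845)
E
```

```text
clock: 10.35
position: [0.5887, 0.1336, 0.1985]
ee_rot: [0.737, 0.676, 0.003, 0.001]
ft_force: [-0.5, -0.2, -1.5]
grip_width: 0.235
cur [0.5887 0.1336 0.1985] toolx yaw 1.4833942989370619 joints [-0.69    0.3343  0.4853  1.6224 -0.1646  1.2195 -0.2591]
shift(80mm) [ 1.6049 -1.2736  0.1038]  turn(pi/4) [ 0.0074 -0.0021 -0.4604]
```

```bash
python3 -m crank '[[-1,[0.4,-0.32,0],[0,0,0]],[-1,[0.4,-0.32,0],[0,0,0]],[-1,[0.4,-0.32,0],[0,0,0]],[-1,[0.4,-0.32,0],[0,0,0]],[-1,[0,0,0],[0,0,-0.15]]]'; python3 -m crank '[[-1,[0,0,0],[0,0,-0.15]],[-1,[0,0,0],[0,0,-0.15]],[-1,[0,0,0],[0,0,0]],[-1,[0,0,0],[0,0,0]],[-1,[0,0,0],[0,0,0]]]'
python3 - <<'E'
from h import *
delta([.4985,.2704,.066],1.845)
o=manip.get_obs();p=o['position']
d=np.array([.272,-.962])
org=p-[0,0,.005];tip=org+[*(.14*d),-.044]
s=manip.camera('side');t=manip.camera('top')
print(tip,[w2pix(cam(n),tip) for n in('side','top')])
cv2.imwrite('pics/t9.png',t)
im=np.hstack([cv2.resize(s[150:230,240:320],(400,400),interpolation=3),cv2.resize(t[180:260,180:260],(400,400),interpolation=3)])
cv2.imwrite('pics/z9.png',np.clip(im*1.6,0,255).astype('uint8'))
E
```

```text
clock: 10.85
position: [0.4925, 0.2762, 0.1945]
ee_rot: [0.694, 0.72, 0.001, -0.001]
ft_force: [-1.1, 0.5, -1.6]
grip_width: 0.237
clock: 11.35
position: [0.4964, 0.2697, 0.194]
ee_rot: [0.608, 0.794, 0.0, 0.0]
ft_force: [1.0, 0.6, -0.4]
grip_width: 0.234
cur [0.4964 0.2697 0.194 ] toolx yaw 1.8336357115944097 joints [-0.8894  0.2436  0.3618  1.7209 -0.0921  1.1934 -0.2405]
shift(80mm) [0.0008 0.0272 1.6   ]  turn(pi/4) [ 0.0004 -0.0002 -0.0145]
[0.5345 0.1351 0.145 ] [array([280.4648, 191.7675]), array([254.7541, 212.3794])]
```

View pics/z9.png

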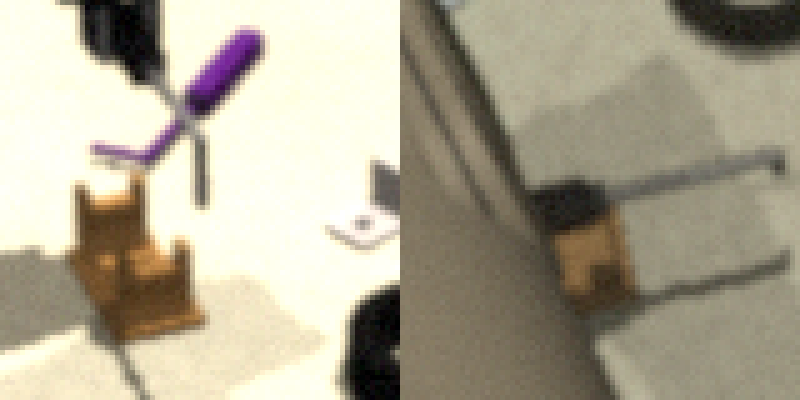

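```bash
python3 -m crank '[[-1,[0,0.027,0.35],[0,0,-0.0145]],[-1,[0,0,0.45],[0,0,0]],[-1,[0,0,0.35],[0,0,0]],[-1,[0,0,0.2],[0,0,0]],[-1,[0,0,0.1],[0,0,0]]]'; python3 -m crank '[[-1,[0,0,0.1],[0,0,0]],[-1,[0,0,0.05],[0,0,0]],[-1,[0,0,0.02],[0,0,0]],[-1,[0,0,0],[0,0,0]],[-1,[0,0,0],[0,0,0]]]'
python3 - <<'E'
from h import *
delta([.4985,.2704,.061],1.845)
s=manip.camera('side');w=manip.camera('wrist')
im=np.hstack([cv2.resize(s[160:240,240:320],(400,400),interpolation=3),cv2.resize(w,(400,300),interpolation=3)[:,:] if 0 else cv2.resize(w[100:400,130:430],(400,400))])
cv2.imwrite('pics/z10.png',np.clip(im*1.6,0,255).astype('uint8'))
E
```

```text
clock: 11.95
position: [0.4976, 0.2699, 0.076]
ee_rot: [0.603, 0.798, -0.001, -0.0]
ft_force: [0.9, 0.5, -1.0]
grip_width: 0.238
clock: 12.45
position: [0.4987, 0.2706, 0.0647]
ee_rot: [0.603, 0.798, 0.001, 0.0]
ft_force: [-0.5, 0.5, -1.1]
grip_width: 0.236
cur [0.4987 0.2706 0.0647] toolx yaw 1.8478412491069323 joints [-0.8565  0.3981  0.3337  1.829  -0.1582  0.9393 -0.1764]
shift(80mm) [-0.0017 -0.0032  0.0464]  turn(pi/4) [ 0.0012 -0.0006  0.0036]
```

View pics/z10.png

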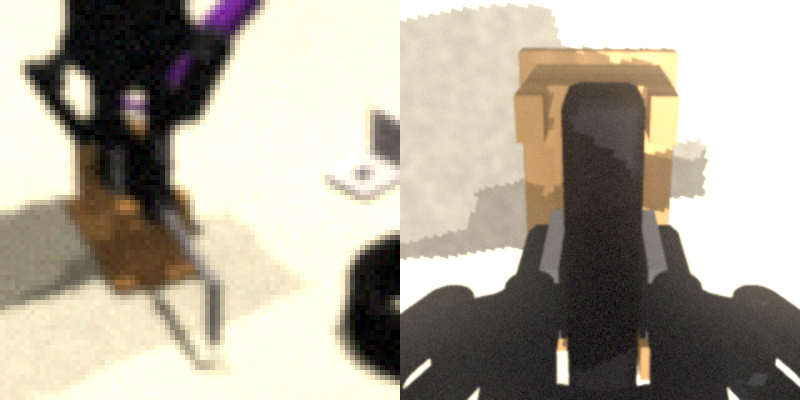

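```bash
python3 -m crank '[[-1,[0,0,0.04],[0,0,0]],[-1,[0,0,0],[0,0,0]],[0.2,[0,0,0],[0,0,0]],[1,[0,0,0],[0,0,0]],[1,[0,0,0],[0,0,0]]]'; python3 -m crank '[[1,[0,0,0],[0,0,0]],[1,[0,0,-0.2],[0,0,0]],[1,[0,0,-0.4],[0,0,0]],[1,[0,0,-0.5],[0,0,0]],[1,[0,0,-0.5],[0,0,0]]]'
python3 - <<'E'
from h import *
o=manip.get_obs();w=cam('wrist',o);a=manip.camera('wrist');np.savez('w11',K=w[0],W=w[1]);cv2.imwrite('pics/w11.png',a);print(o['position'],o['grip_width'],o['ft_force'])
cv2.imwrite('pics/w11b.png',np.clip(a*1.5,0,255).astype('uint8'))
t=manip.camera('top');cv2.imwrite('pics/t11.png',t)
cv2.imwrite('pics/z11.png',np.clip(cv2.resize(t[165:290,285:485],None,fx=4,fy=4,interpolation=3)*1.6,0,255).astype('uint8'))
E
```

```text
clock: 13.05
position: [0.4983, 0.2703, 0.0608]
ee_rot: [0.603, 0.798, -0.0, -0.0]
ft_force: [0.6, 0.6, 0.3]
grip_width: 0.739
clock: 13.55
position: [0.4981, 0.2701, 0.1901]
ee_rot: [0.603, 0.798, -0.0, -0.0]
ft_force: [0.0, 0.7, -0.5]
grip_width: 1.0
[0.4981 0.2701 0.1901] 0.9995841275539461 [ 0.0064  0.6868 -0.495 ]
```

View pics/w11b.png

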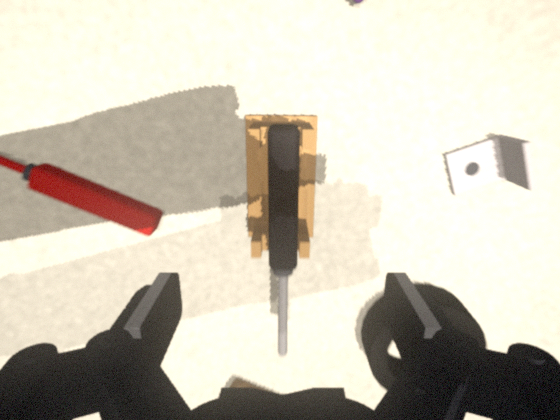

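View pics/z11.png

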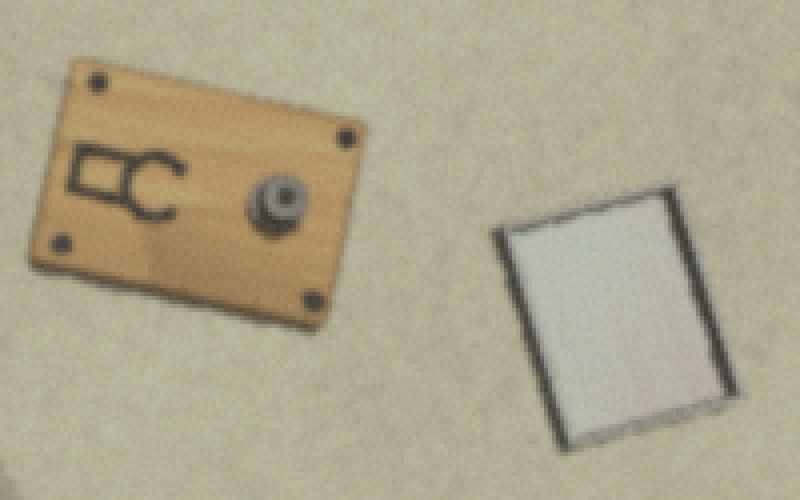

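Run:
```python
from h import *
a=cv2.imread('pics/t11.png');t=cam('top')
r0,c0,S=195,297,10
c=cv2.resize(a[r0:225,c0:337],None,fx=S,fy=S,interpolation=cv2.INTER_CUBIC).astype(int)
m=(c[:,:,2]<88).astype('uint8')
cs,h=cv2.findContours(m,cv2.RETR_CCOMP,cv2.CHAIN_APPROX_NONE)
cf=lambda p:((p[0]+.5)/S-.5+c0,(p[1]+.5)/S-.5+r0)
for k,q in enumerate(cs):
    if cv2.contourArea(q)<1500: continue
    r=cv2.minAreaRect(q)
    b=[pix2w(t,*cf(p),.038)[:2] for p in cv2.boxPoints(r)]
    print(h[0][k],pix2w(t,*cf(r[0]),.038)); e=[b[i]-b[i-1] for i in range(4)]; print([ (np.linalg.norm(x),np.arctan2(x[1],x[0])) for x in e])
T=[pix2w(t,285+x/4-.4,165+y/4-.4,.028) for x,y in[(497,232),(672,187),(740,395),(567,450)]]
print(np.array(T),np.mean(T,axis=0)); print([(np.linalg.norm(T[i]-T[i-1]),np.arctan2(*(T[i]-T[i-1])[1::-1])) for i in range(4)])
# pick check
w=np.load('w11.npz');w=(w['K'],w['W'])
for u,v,z in [(285,125,.067),(284,271,.067),(283,353,.06)]:print(pix2w(w,u,v,z))
```

```text
[-1  0  2 -1] [ 0.5601 -0.0189  0.038 ]
[(np.float64(0.07515428861232612), np.float64(1.3688991282755334)), (np.float64(0.050109935686565514), np.float64(-0.20471814586451184)), (np.float64(0.07555854474610534), np.float64(-1.7734754867858005)), (np.float64(0.05005362602819634), np.float64(2.928795123098814))]
[-1 -1 -1  1] [ 0.5641 -0.0029  0.038 ]
[(np.float64(0.026069466380252565), np.float64(1.3524301450268608)), (np.float64(0.020281398963799924), np.float64(-0.22137496337528673)), (np.float64(0.02612601950452029), np.float64(-1.7895141133477503)), (np.float64(0.02027246207682239), np.float64(2.9174267630281188))]
[[ 0.5318 -0.2628  0.028 ]
 [ 0.5635 -0.3784  0.028 ]
 [ 0.4284 -0.4181  0.028 ]
 [ 0.3913 -0.3051  0.028 ]] [ 0.4788 -0.3411  0.028 ]
[(np.float64(0.1466992718403227), np.float64(0.2924891426015822)), (np.float64(0.119859002916892), np.float64(-1.3023687701183322)), (np.float64(0.1408129768948029), np.float64(-2.855852686461035)), (np.float64(0.11891193876645924), np.float64(1.8885655450415504))]
[0.4861 0.3236 0.067 ]
[0.5159 0.2167 0.067 ]
[0.5382 0.1352 0.06  ]
```

Run:
```python
from h import *
delta([.564,-.003,.19],1.36)
```

```text
cur [0.5008 0.2715 0.1946] toolx yaw 1.8475500300852319 joints [-0.8884  0.2478  0.3641  1.7151 -0.0956  1.1871 -0.2226]
shift(80mm) [-3.5171 -0.1782  0.0442]  turn(pi/4) [ 0.0092 -0.0067  0.6207]
```

```bash
python3 -m crank '[[1,[-0.5,-0.025,0],[0,0,0]],[1,[-0.58,-0.03,0],[0,0,0]],[1,[-0.6,-0.03,0],[0,0,0]],[1,[-0.6,-0.03,0],[0,0,0]],[1,[-0.6,-0.03,0],[0,0,0]]]' 40; python3 -m crank '[[1,[-0.6,-0.03,0],[0,0,0]],[1,[0,0,0],[0,0,0.155]],[1,[0,0,0],[0,0,0.155]],[1,[0,0,0],[0,0,0.155]],[1,[0,0,0],[0,0,0.155]]]';python3 -m crank '[[1,[0,0,0],[0,0,0]],[1,[0,0,0],[0,0,0]],[1,[0,0,0],[0,0,0]],[1,[0,0,0],[0,0,0]],[1,[0,0,0],[0,0,0]]]'
python3 - <<'E'
from h import *
delta([.564,-.003,.051],1.36)
o=manip.get_obs();w=cam('wrist',o);a=manip.camera('wrist');np.savez('w12',K=w[0],W=w[1]);cv2.imwrite('pics/w12.png',a)
print(w2pix(w,[.564,-.003,.038]))
E
```

```text
clock: 14.15
position: [0.5503, 0.0438, 0.1887]
ee_rot: [0.603, 0.798, 0.0, -0.0]
ft_force: [0.9, 0.7, -0.6]
grip_width: 1.001
clock: 14.65
position: [0.5609, -0.0014, 0.1885]
ee_rot: [0.779, 0.627, -0.0, -0.0]
ft_force: [-0.4, 0.3, 0.6]
grip_width: 1.001
clock: 15.15
position: [0.5611, -0.0013, 0.1889]
ee_rot: [0.777, 0.63, 0.0, -0.0]
ft_force: [-0.7, -0.6, 1.4]
grip_width: 1.0
cur [ 0.5611 -0.0013  0.1889] toolx yaw 1.36196988366621 joints [-0.5929  0.2601  0.6018  1.7466 -0.158   1.1833 -0.1557]
shift(80mm) [-0.014   0.0399  1.7237]  turn(pi/4) [ 0.0001 -0.0002  0.0025]
[284.3693 193.1692]
```

View pics/w12.png

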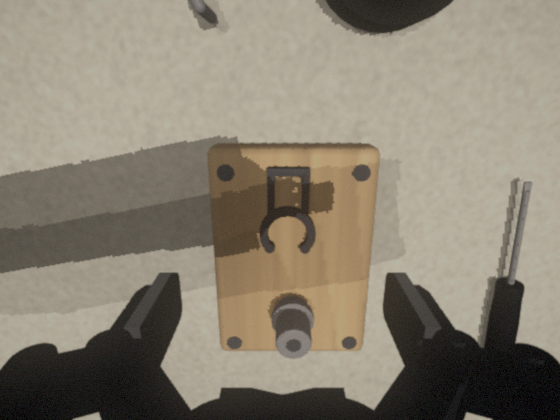

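Run:
```python
from h import *
w=np.load('w12.npz');w=(w['K'],w['W'])
a=cv2.imread('pics/w12.png');cv2.imwrite('pics/z12.png',np.clip(cv2.resize(a[150:270,240:340],None,fx=5,fy=5,interpolation=3)*1.8,0,255).astype('uint8'))
print(pix2w(w,288,191,.038),pix2w(w,288,230,.038))
```

```text
[ 0.5672 -0.0018  0.038 ] [ 0.5604 -0.0348  0.038 ]
```

View pics/z12.png

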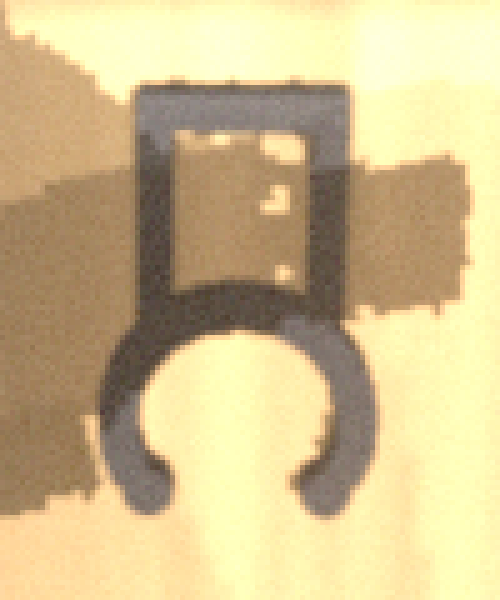

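```bash
python3 -m crank '[[1,[-0.009,0.064,0.4],[0,0,0]],[1,[0,0,0.5],[0,0,0]],[1,[0,0,0.4],[0,0,0]],[1,[0,0,0.2],[0,0,0]],[1,[0,0,0.12],[0,0,0]]]'; python3 -m crank '[[0.2,[0,0,0.06],[0,0,0]],[0.2,[0,0,0.04],[0,0,0]],[0.2,[0,0,0],[0,0,0]],[0.2,[0,0,0],[0,0,0]],[0.2,[0,0,0],[0,0,0]]]'
python3 - <<'E'
from h import *
delta([.566,-.003,.051],1.36)
o=manip.get_obs();print(o['ft_force'],o['grip_width']);a=manip.camera('wrist');cv2.imwrite('pics/w13.png',np.clip(a[150:]*1.6,0,255).astype('uint8'))
E
```

```text
clock: 15.7
position: [0.5656, -0.0031, 0.0583]
ee_rot: [0.777, 0.629, -0.001, -0.0]
ft_force: [0.2, -0.7, 0.4]
grip_width: 0.998
clock: 16.2
position: [0.5664, -0.0029, 0.052]
ee_rot: [0.777, 0.629, 0.001, 0.0]
ft_force: [1.0, 0.9, 0.7]
grip_width: 0.599
cur [ 0.5664 -0.0029  0.052 ] toolx yaw 1.361114705246156 joints [-0.5259  0.4467  0.5456  1.8479 -0.2853  0.9239 -0.0599]
shift(80mm) [-0.0024 -0.0041  0.0123]  turn(pi/4) [ 0.0012 -0.0008  0.0014]
[0.9858 0.8624 0.6869] 0.5987659418630156
```

View pics/w13.png

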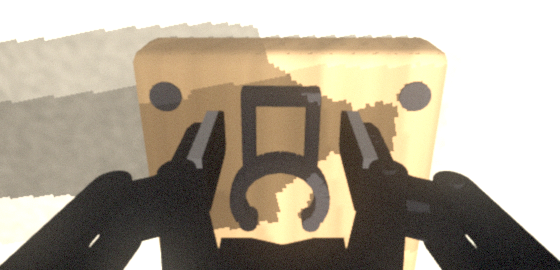

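```bash
python3 -m crank '[[-1,[0,0,0.01],[0,0,0]],[-1,[0,0,0],[0,0,0]],[-1,[0,0,0],[0,0,0]],[-1,[0,0,0],[0,0,0]],[-1,[0,0,0],[0,0,0]]]' 40
python3 - <<'E'
from h import *
o=manip.get_obs();print(o['ft_force'],o['grip_width']);a=manip.camera('wrist');cv2.imwrite('pics/w14.png',np.clip(a[150:]*1.6,0,255).astype('uint8'))
E
```

```text
clock: 16.75
position: [0.5667, -0.0029, 0.0516]
ee_rot: [0.777, 0.629, 0.001, 0.0]
ft_force: [-1.8, 0.2, 8.9]
grip_width: 0.384
[-1.7555  0.1894  8.8667] 0.3835449363883397
```

View pics/w14.png

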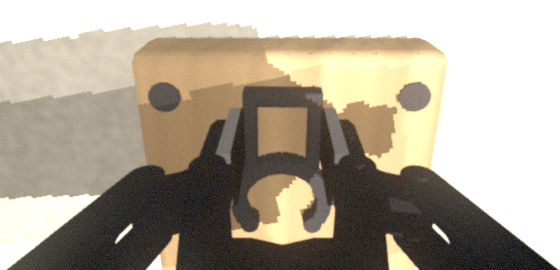

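Gripped at ~33 mm. Lift and check.

```bash
python3 -m crank '[[-1,[0,0,-0.1],[0,0,0]],[-1,[0,0,-0.3],[0,0,0]],[-1,[0,0,-0.4],[0,0,0]],[-1,[0,0,-0.4],[0,0,0]],[-1,[0,0,-0.3],[0,0,0]]]'
python3 - <<'E'
from h import *
o=manip.get_obs();print(o['ft_force'],o['grip_width']);a=manip.camera('wrist');cv2.imwrite('pics/w15.png',np.clip(a[150:]*1.6,0,255).astype('uint8'))
delta([.4735,-.324,.17],1.87)
E
```

```text
clock: 17.3
position: [0.5662, -0.0032, 0.1727]
ee_rot: [0.777, 0.629, 0.001, 0.0]
ft_force: [0.1, 0.7, -1.2]
grip_width: 0.384
[ 0.1107  0.6922 -1.217 ] 0.38407383591354755
cur [ 0.5678 -0.0033  0.1762] toolx yaw 1.3604295714561527 joints [-0.5853  0.2861  0.605   1.7484 -0.1777  1.1558 -0.1387]
shift(80mm) [-4.1671 -0.3161  0.0658]  turn(pi/4) [ 0.0076 -0.0013 -0.6488]
```

View pics/w15.png

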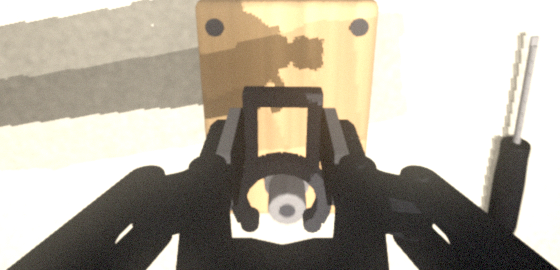

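```bash
python3 -m crank '[[-1,[-0.35,-0.026,0],[0,0,0]],[-1,[-0.5,-0.04,0],[0,0,0]],[-1,[-0.5,-0.04,0],[0,0,0]],[-1,[-0.5,-0.04,0],[0,0,0]],[-1,[-0.5,-0.04,0],[0,0,0]]]'; python3 -m crank '[[-1,[-0.5,-0.04,0],[0,0,0]],[-1,[-0.5,-0.04,0],[0,0,0]],[-1,[-0.5,-0.04,0],[0,0,0]],[-1,[-0.3,-0.01,0],[0,0,0]],[-1,[0,0,0],[0,0,0]]]';python3 -m crank '[[-1,[0,0,0],[0,0,-0.16]],[-1,[0,0,0],[0,0,-0.16]],[-1,[0,0,0],[0,0,-0.16]],[-1,[0,0,0],[0,0,-0.16]],[-1,[0,0,0],[0,0,0]]]'
python3 - <<'E'
from h import *
delta([.4735,-.324,.035],1.87)
o=manip.get_obs();print(o['ft_force'],o['grip_width']);a=manip.camera('wrist');cv2.imwrite('pics/w16.png',np.clip(a*1.4,0,255).astype('uint8'))
t=manip.camera('top');cv2.imwrite('pics/t16.png',t)
E
```

```text
clock: 17.85
position: [0.5114, -0.1851, 0.1706]
ee_rot: [0.777, 0.629, 0.0, -0.0]
ft_force: [0.9, -0.7, -1.8]
grip_width: 0.383
clock: 18.35
position: [0.4697, -0.3264, 0.1707]
ee_rot: [0.779, 0.627, -0.001, 0.0]
ft_force: [0.4, 0.4, -1.1]
grip_width: 0.383
clock: 18.85
position: [0.4723, -0.3216, 0.1705]
ee_rot: [0.595, 0.804, 0.0, -0.0]
ft_force: [-0.4, 0.3, -0.8]
grip_width: 0.377
cur [ 0.4723 -0.3216  0.1705] toolx yaw 1.866441912924533 joints [-0.039   0.3167  0.6692  1.7424 -0.2132  1.1564  0.9882]
shift(80mm) [-0.0337  0.0052  1.6933]  turn(pi/4) [ 0.0003 -0.0008 -0.0045]
[-0.4422  0.3435 -0.7541] 0.37745154208949794
```

View pics/w16.png

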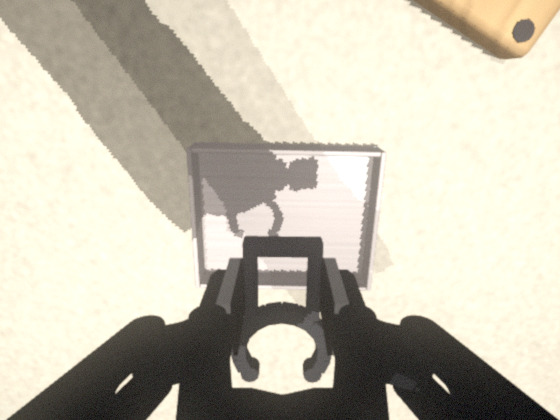

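View pics/t16.png

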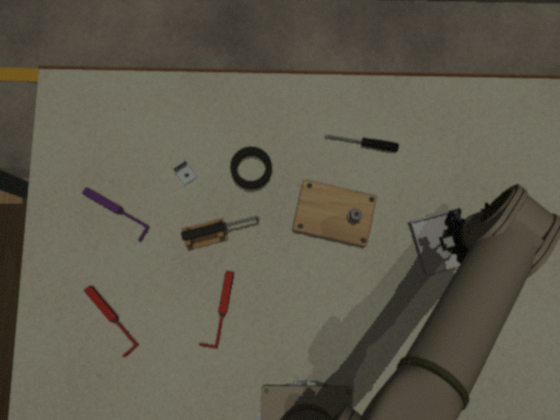

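Run:
```python
from h import *
w=cam('wrist');T=[pix2w(w,u,v,.028) for u,v in[(192,147),(382,150),(370,287),(198,283)]]
print(np.array(T),np.mean(T,axis=0))
```

```text
[[ 0.3989 -0.3054  0.028 ]
 [ 0.5347 -0.2673  0.028 ]
 [ 0.5683 -0.3792  0.028 ]
 [ 0.4276 -0.417   0.028 ]] [ 0.4824 -0.3422  0.028 ]
```

```bash
python3 -m crank '[[-1,[-0.053,0.028,0.35],[0,0,0]],[-1,[0,0,0.45],[0,0,0]],[-1,[0,0,0.4],[0,0,0]],[-1,[0,0,0.25],[0,0,0]],[-1,[0,0,0.1],[0,0,0]]]'; python3 -m crank '[[-1,[0,0,0.1],[0,0,0]],[-1,[0,0,0.06],[0,0,0]],[-1,[0,0,0.02],[0,0,0]],[-1,[0,0,0],[0,0,0]],[-1,[0,0,0],[0,0,0]]]'
python3 - <<'E'
from h import *
delta([.4757,-.325,.032],1.87)
o=manip.get_obs();print(o['ft_force'],o['grip_width']);a=manip.camera('wrist');cv2.imwrite('pics/w17.png',np.clip(a*1.4,0,255).astype('uint8'))
E
```

```text
clock: 19.45
position: [0.4745, -0.3249, 0.0444]
ee_rot: [0.597, 0.802, -0.0, -0.002]
ft_force: [-0.3, 0.6, -0.5]
grip_width: 0.382
clock: 19.95
position: [0.4758, -0.3261, 0.0327]
ee_rot: [0.596, 0.803, 0.0, 0.0]
ft_force: [-0.2, 0.2, -0.9]
grip_width: 0.383
cur [ 0.4758 -0.3261  0.0327] toolx yaw 1.8634097565200292 joints [ 0.0421  0.5107  0.5917  1.8311 -0.3543  0.9055  1.0892]
shift(80mm) [0.0132 0.0025 0.009 ]  turn(pi/4) [ 0.0011  0.0007 -0.0084]
[-0.1546  0.2285 -0.8958] 0.38349792239576125
```

View pics/w17.png

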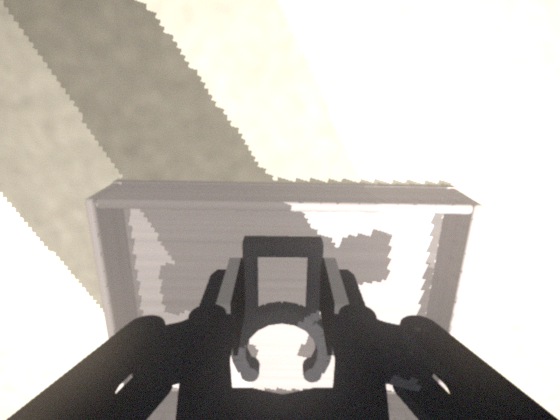

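```bash
python3 -m crank '[[-1,[0,0,0.03],[0,0,0]],[-1,[0,0,0],[0,0,0]],[0.25,[0,0,0],[0,0,0]],[0.25,[0,0,0],[0,0,0]],[0.25,[0,0,0],[0,0,0]]]'; python3 -m crank '[[0.25,[0,0,0],[0,0,0]],[0.25,[0,0,-0.2],[0,0,0]],[0.25,[0,0,-0.5],[0,0,0]],[0.25,[0,0,-0.5],[0,0,0]],[0.25,[0.5,0,-0.3],[0,0,0]]]'; python3 -m crank '[[0.25,[0.6,0,0],[0,0,0]],[0.25,[0.6,0,0],[0,0,0]],[0.25,[0.5,0,0],[0,0,0]],[0.25,[0,0,0],[0,0,0]],[0.25,[0,0,0],[0,0,0]]]'
python3 - <<'E'
from h import *
o=manip.get_obs();print(o['position'],o['ft_force'],o['grip_width'])
t=manip.camera('top');s=manip.camera('side');cv2.imwrite('pics/t18.png',t)
im=np.hstack([cv2.resize(s[325:420,225:325],(400,380),interpolation=3),cv2.resize(t[195:290,395:495],(400,380),interpolation=3)])
cv2.imwrite('pics/z18.png',np.clip(im*1.6,0,255).astype('uint8'))
E
```

```text
clock: 20.5
position: [0.4756, -0.3259, 0.0298]
ee_rot: [0.596, 0.803, 0.0, 0.0]
ft_force: [-0.6, -0.7, 0.3]
grip_width: 0.625
clock: 21.0
position: [0.4645, -0.292, 0.1541]
ee_rot: [0.599, 0.801, -0.001, 0.003]
ft_force: [1.3, 1.0, 0.6]
grip_width: 0.624
clock: 21.5
position: [0.4249, -0.1569, 0.1508]
ee_rot: [0.596, 0.803, 0.001, 0.001]
ft_force: [-0.4, -0.2, 0.3]
grip_width: 0.627
[ 0.4249 -0.1569  0.1508] [-0.3956 -0.211   0.2727] 0.6270605945872353
```

View pics/z18.png

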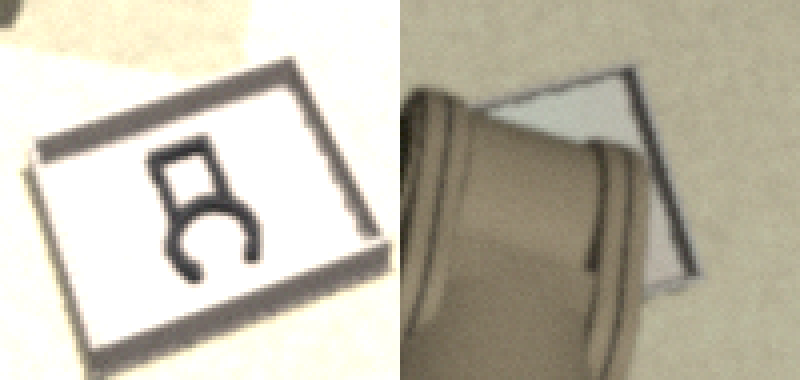

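View pics/t18.png

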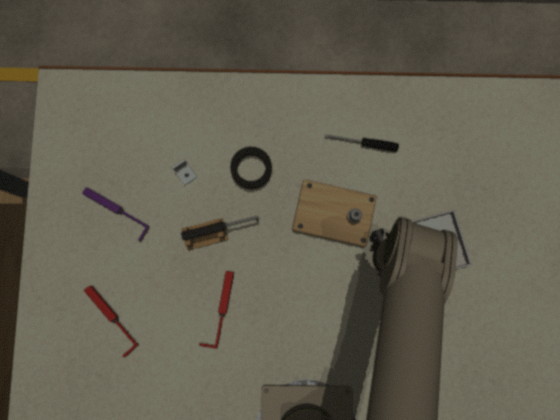

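Run:
```python
from h import *
a=cv2.imread('pics/top0.png');b=cv2.imread('pics/t18.png')
d=cv2.absdiff(a,b).max(axis=2)
for n,(x0,x1,y0,y1) in dict(pick=(175,265,205,255),tape=(225,275,140,195),driver=(320,402,130,156),bracket=(170,200,158,190)).items():print(n,d[y0:y1,x0:x1].mean(),d[y0:y1,x0:x1].max())
print(manip.get_obs()['joint_velocities']);manip.hand_in()
```

```text
pick 8.049333333333333 33
tape 6.782545454545454 17
driver 7.2340525328330205 20
bracket 7.654166666666667 14
[ 0.0126  0.0157  0.0017 -0.0046 -0.0015  0.0007 -0.003 ]
the job is handed in; nothing more can be done
```

I took the pick from its cradle, put its tip down through the clip's eye and pulled the clip off the spindle. I then laid the pick back in the cradle, gripped the loose clip across its tab and put it in the tray. I handed the job in at about 21.6 s of the 51 s allowed.

- **Clip:** the last side picture shows it lying flat, well inside the tray walls. In the last top picture the arm hid most of the tray, so that check rests on the side view alone.
- **Pick:** wrist measurements put it within about 3 mm of where it lay at the start, hook end the same way round. Differencing the first and last top pictures showed only a small change there (up to 33 grey levels).
- **Tape roll, screwdriver and bracket:** the same comparison showed only noise-level differences (up to 20 grey levels), so none of them appears to have moved.
- **Robot:** the gripper was clear of everything, with no contact force, at hand-in. The joints still showed small speeds (up to 0.016 rad/s).
- **Disagreement:** the wrist and fixed cameras differed by about 3 to 4 mm on the positions of the clip and the tray, inside the margins needed. No check failed.

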